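# Take the pressure of the analyser's air reservoir with a pencil gauge

### The job

Check the air reservoir's pressure with the pencil gauge: take the gauge out of its blue stand, put its brass chuck over the brass valve stem on top of the reservoir and press straight down, firmly but never with more than 25 N, until the stem is fully home and the pressure has pushed the white rod out, and keep it there for a full second. Then set the gauge back upright in its stand with the rod left standing out at the reading. Do not disturb the tube rack, the reagent bottle or the slide box.

Things in the scene. Friction and masses are not known exactly. Their poses are not given: they have to be found in the camera images.
- gauge: Loose pencil gauge, 0.13 kg, 100 mm long, stands chuck down in the stand. Origin: centre of the chuck's mouth (lowest point); z up along the gauge. Brass bell chuck, outer radius 17 mm at the mouth, 10 mm from 8 mm up; inside a funnel, radius 14 to 7 mm over 8 mm, then a bore of radius 7 mm to a shoulder 18 mm above the mouth. Above it the barrel.
- gauge_grip (a point): On the gauge's axis, 85 mm above the chuck's mouth: best height to grip. The barrel is square aluminium, 24 x 24 mm, flats across its x and y axes, from 18 to 100 mm above the mouth.
- rod (a joint): How far the gauge's white rod is pushed out of the barrel's top, in m: 0 in, 0.030 at most. It stays where it is left (0.7 N friction). A full press reads 0.014 to 0.020 by the hidden pressure; a half press reads too little. Its red button (11 mm wide) tops out 105 mm above the mouth when in, 125 mm when out: leave room for it in the gripper, do not push it back.
- stand: Fixed blue stand, 80 x 80 x 28 mm. Origin: centre of its underside; z up. In its top is a round recess, 40 mm across and 22 mm deep (floor 6 mm above the origin), in which the gauge's chuck stands; with the gauge home the gauge's origin is 6 mm above the stand's.
- reservoir: Fixed squat white air reservoir with a blue band, radius 75 mm, 70 mm tall. Origin: centre of its underside; z up. The brass valve stem stands upright about the middle of its top.
- valve_nominal (a point): On the reservoir's axis, 112 mm above its underside: nominal tip of the brass stem. The true tip is up to 5 mm off along each of the reservoir's x and y, and up to 9 mm higher or lower (rigid there, upright), to be found by touch or sight. Stem 12 mm thick, bevelled tip with a 9 mm flat, 30 mm above a steel collar of 22 mm.
- seal (a joint): How far the brass stem has been pushed in against its spring, in m: 0 at rest, 0.006 at the hard stop. The spring takes 3 N to start and about 10 N at the stop, plus about 4 N for driving the rod out; beyond the stop the stem is hard. Pushing it in opens the valve: the pressure then pushes the rod out from about 0.003 on, 5 mm for each further mm.
- rack_orange: Loose bystander: white tube rack with orange caps, 60 x 140 x 93 mm. Origin: centre of its underside.
- reagent: Loose bystander: white bottle with red cap, radius 30 mm, 130 mm tall. Origin: centre of its underside.
- slide_box: Loose bystander: blue slide box, 90 x 100 x 35 mm. Origin: centre of its underside.
Not all that is in view belongs to the job. There is more than one size of the gauge; the job needs the larger.

How it is judged (in metres and radians):
On the way, in this order (a step that is already met when the one before it is completed fails the run):
1. the gauge is lifted out of the stand (z of gauge in the frame of stand above 0.04 m), for 0.1 s.
2. the gauge, upright on the valve, keeps the stem pushed in (more than 5 mm of its 6) and its rod is pushed out more than 8 mm, for 0.8 s (value of joint seal above 0.005 m and value of joint rod above 0.008 m and contact force between gauge and seal above 4 N and angle between gauge's own z axis and vertical below 0.2 rad), for 0.8 s.
At the end, for the whole second after the job is handed in: the gauge stands released and at rest, upright (within 0.12 rad) in the stand's recess, its mouth within 4 mm of the recess floor and 8 mm of its centre, with the rod still out by more than 8 mm, and the valve stem sprung back (horizontal distance between gauge and stand below 0.008 m and z of gauge in the frame of stand below 0.01 m and angle between gauge's own z axis and vertical below 0.12 rad and linear speed of gauge below 0.02 m/s and value of joint rod above 0.008 m and value of joint seal below 0.001 m); the robot touches nothing.
It fails at once if the gauge presses on the valve stem, or on the reservoir, with more than 25 N (contact force between gauge and seal above 25 N or contact force between gauge and reservoir above 25 N).
It fails at once if the gauge is tipped over (angle between gauge's own z axis and vertical above 0.8 rad).
It fails at once if the tube rack, reagent bottle or slide box is moved more than 20 mm (distance of any of rack_orange, reagent, slide_box from where it was at the start of the episode above 0.02 m).
It also fails if it takes over 72 s, if anything falls off the work surface, if the arm or the gripper's body presses on something with over 40 N, if the wrist force passes 120 N, or if a joint passes its speed limit or range.

### The arm

A 7-joint arm with a two-finger parallel gripper is mounted at the origin on the work surface. World frame = base frame: x ahead of the robot, y to its left, z up, the work surface at z = 0. Lengths are in m, angles in degrees, forces in N, time in s.
With the tool pointing down it reaches from about 0.425 to 0.875 m from the base axis. Payload 4.7 kg.
Tool frame: the origin (TCP) lies at the very end of the fingers, on their centre line; the grasp point (between the pads) lies 19 mm behind it; z points along the fingers, x is the direction in which the jaws open and shut, and the axes are right-handed (so a half turn about z gives the same grasp; the last joint's range is limited). The gripper opens to 87 mm and grips with 3 to 60 N. Pads are 19 mm wide; open, the fingers measure 117 mm over their backs; the gripper's body (75 mm by 190 mm) begins 51 mm behind the grasp point.
Start: joints at [69.506, 18.392, -4.016, 83.108, 1.295, 78.541, -3.26], TCP at [0.236, -0.606, 0.223] pointing down, gripper open.
Joint ranges: [-163.93, 163.93], [-17.29, 119.83], [-79.2, 71.16], [3.27, 140.29], [-89.18, 269.18], [5.43, 117.66], [-154.24, 154.24]. Speed limits (degrees/s): [147.25, 147.25, 180, 180, 180, 180, 180].

### API

Orientations are given as [roll, pitch, yaw] about the fixed x, y, z axes, in that order (R = Rz(yaw) Ry(pitch) Rx(roll)).
In Python, from plant import manip, imaging gives the robot as it stands.
- The arm moves only by the tool apply_moves, never from a script. Its argument "deltas" is a list of rows, each a list of 7 numbers: the turn, a rotation vector about the tool's x, y, z in rad, then the shift along the tool's x, y, z in m, then the finger opening in m, from 0 to 0.087. A call has exactly 8 rows; each row shifts and turns the commanded pose from where the row before left it, along the tool's axes as they then stand; what a row does not reach is not made up. A row lasts 1/10 s, in which the tool goes at most 50 mm and 8.59 degrees, less where a joint would pass 70% of its speed; a pose out of reach is approached as far as the arm can. A call with a gripper value outside its range is refused whole. The fingers move at their own pace and stop on an object; the grip force is fixed at half the most. Time passes only in rows, so rows that do not move let the fingers close, or fill a call up. It gives the time, the measured TCP pose, the force and the opening at its end, in the units of the state.
- manip.sense(): the state, without advancing time (a new reading comes with each control period).
- imaging.snapshot(name): name is "side" or "top" or "wrist"; returns the picture (400x640x3 uint8, blue, green, red); there is no depth.
- imaging.camera_model(name): a dict with "fx", "fy", "cx", "cy" (pixels), "k1" (the pictures are not rectified: a ray, as slopes to the right and down, at radius r is drawn at 1 + k1 r^2 times it, then the intrinsics apply), "R" (3x3) and "t" (3): a world point X has camera coordinates R X + t. Camera axes: x right, y down, z forward; pixel columns grow to the right and rows downward; lengths in m; the calibration is good to about 2 mm. A picture is of the moment at which its call begins: read the wrist's pose just before it. camera_model takes no time and is no camera call; for the wrist camera it gives the pose at the moment of the call.
- manip.sign_off(): hands the job in, once; it reports no verdict.
The state is a dict: "time": time; "joint_pos": joint angles; "qd": joint speeds; "joint_torque": joint torques, N m; "tool_pos": TCP position; "orientation": TCP orientation; "wrist_force": force on the tool from outside, world axes, zero at the start; "wrist_torque": the same for the moment, N m; "opening": finger opening in m.
Only numpy, scipy, OpenCV 4.12 (cv2) and the standard library are available. Lean on these libraries where they do the work, as an engineer would, in place of code of your own. Each camera call takes 0.05 s, during which the arm holds its last target.

## Working session

There is one attempt and no reset: what is moved stays moved. The work goes in short steps, Python scripts to look and compute and a tool call to move; the robot and the scene stay as the last step left them, time stands still between calls to the robot, and variables do not carry over. Pictures are saved under pics/ and viewed, and the job is handed in when it is done.

Besides the shell and the picture viewer there is one more tool, called after "Request:" as name([rows], argument=value, ...), one row to a line, values as JSON. apply_moves: Moves the arm, as the interface text tells. Its arguments: {"type":"object","properties":{"deltas":{"type":"array","items":{"type":"array","items":{"type":"number"}}}},"required":["deltas"]}

```bash
mkdir -p pics; ls; python3 - <<'E'
from plant import manip, imaging
import cv2
print(manip.sense())
for n in ("side","top","wrist"):
    m=imaging.camera_model(n); print(n,m)
    cv2.imwrite(f"pics/{n}0.png",imaging.snapshot(n))
E
```

```text
pics
{'time': 0.0, 'joint_pos': array([69.50440895, 18.44037914, -4.01620823, 83.17566747,  1.29732472,
       78.53970431, -3.26182586]), 'qd': array([-0.04566645,  0.02471071, -0.04651767, -0.06988168,  0.11707154,
        0.06272838,  0.10888394]), 'joint_torque': array([ 4.48967503e-04, -4.91286993e+01, -4.03566342e-01, -3.12529993e+01,
       -6.39283005e-02,  4.38176352e-02,  1.83660800e-04]), 'tool_pos': array([ 0.23589443, -0.6050901 ,  0.22143995]), 'orientation': array([ 1.79992214e+02,  1.10374954e-01, -6.86953693e+01]), 'wrist_force': array([ 0.52284286, -0.28195301, -0.44269417]), 'wrist_torque': array([ 0.01491223,  0.01020799, -0.01815816]), 'opening': 0.08705214508687632}
side {'fx': 446.1559070751214, 'fy': 446.1559070751214, 'cx': 317.82314797248756, 'cy': 194.51515601140113, 'k1': -0.08740236088555833, 'R': array([[-0.96106039, -0.27537579,  0.02304547],
       [-0.15898855,  0.48279969, -0.86117774],
       [ 0.22602115, -0.83130778, -0.50778126]]), 't': array([0.60059439, 0.18350753, 1.11611747])}
top {'fx': 374.9202476777038, 'fy': 374.9202476777038, 'cx': 323.0011022473751, 'cy': 192.83307067432978, 'k1': 0.022162905826380884, 'R': array([[-0.02538391, -0.99946667,  0.02054332],
       [-0.98829362,  0.02199707, -0.15096973],
       [ 0.15043732, -0.02413504, -0.9883249 ]]), 't': array([-0.03069898,  0.62643183,  0.9151015 ])}
wrist {'fx': 350.8562934548408, 'fy': 350.8562934548408, 'cx': 324.83078786477154, 'cy': 203.96838954123535, 'k1': -0.0213606502414887, 'R': array([[ 0.36393567, -0.93142179, -0.00207077],
       [-0.89973339, -0.35212728,  0.25784918],
       [-0.24089552, -0.09197737, -0.96618296]]), 't': array([-0.64740644, -0.03109001,  0.39118052])}
```

View pics/side0.png

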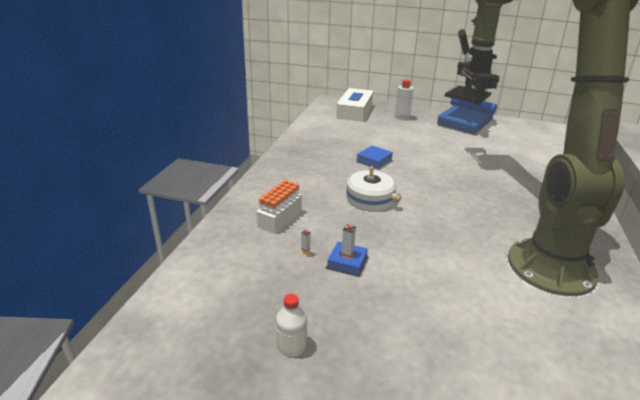

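View pics/top0.png

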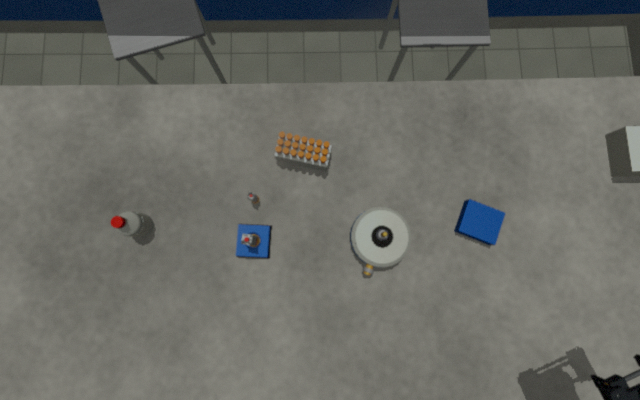

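View pics/wrist0.png

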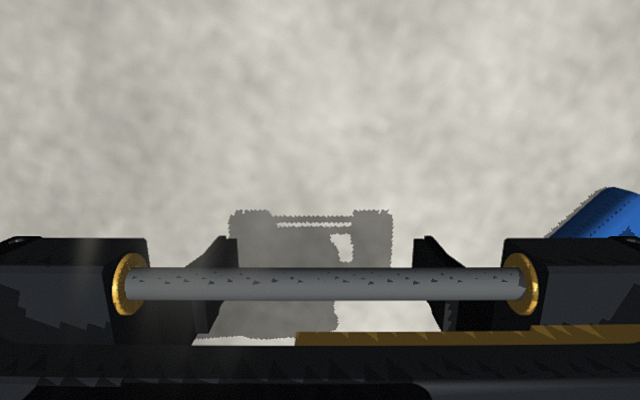

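The side view shows the big gauge in its stand at (348,245), the small decoy at (306,242), the reservoir at (372,188) with its tip near (372,169), the rack, reagent bottle and slide box. In the top view the stand is at (254,241) and the reservoir at (380,237). Next I'll zoom in and measure.

```bash
cat > h.py <<'E'
import numpy as np, cv2, pickle
from scipy.optimize import least_squares
def proj(m,X):
    c=np.asarray(m["R"])@np.asarray(X,float)+m["t"]; s=c[:2]/c[2]; f=1+m["k1"]*(s@s)
    return np.array([m["fx"]*s[0]*f+m["cx"],m["fy"]*s[1]*f+m["cy"]])
def ray(m,uv):
    d=np.array([(uv[0]-m["cx"])/m["fx"],(uv[1]-m["cy"])/m["fy"]]); s=d.copy()
    for _ in range(20): s=d/(1+m["k1"]*(s@s))
    R=np.asarray(m["R"]); return -R.T@m["t"], R.T@np.array([s[0],s[1],1])
def onz(m,uv,z):
    o,d=ray(m,uv); return o+d*(z-o[2])/d[2]
def tri(ms,uvs):
    A=np.zeros((3,3));b=np.zeros(3)
    for m,uv in zip(ms,uvs):
        o,d=ray(m,uv);d/=np.linalg.norm(d);P=np.eye(3)-np.outer(d,d);A+=P;b+=P@o
    X=np.linalg.solve(A,b); return X,[np.round(proj(m,X)-uv,2) for m,uv in zip(ms,uvs)]
E
python3 - <<'E'
import cv2
for n,(x,y,w,h) in {"side":(280,140,140,140),"top":(230,180,200,120)}.items():
    i=cv2.imread(f"pics/{n}0.png")[y:y+h,x:x+w]
    s=4
    cv2.imwrite(f"pics/{n}0z.png",cv2.resize(i,None,fx=s,fy=s,interpolation=cv2.INTER_NEAREST))
E
```

```text
(no output)
```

View pics/side0z.png

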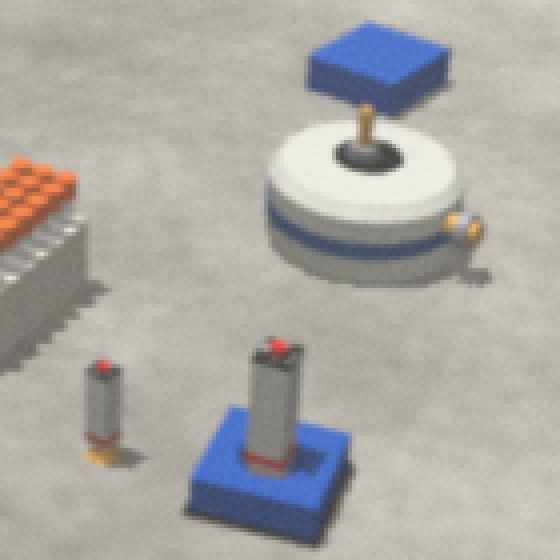

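View pics/top0z.png

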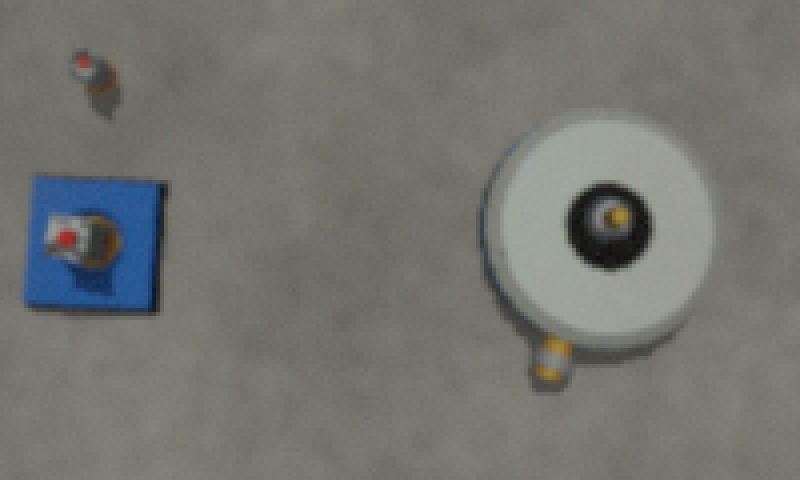

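```bash
python3 - <<'E'
from h import *
from plant import imaging
T=imaging.camera_model("top");S=imaging.camera_model("side")
t=lambda u,v:np.array([230+u/4-.5,180+v/4-.5]); s=lambda u,v:np.array([280+u/4-.5,140+v/4-.5])
ti=cv2.imread("pics/top0.png");si=cv2.imread("pics/side0.png")
def blob(i,lo,hi,box):
    x,y,w,h=box;H=cv2.cvtColor(i[y:y+h,x:x+w],cv2.COLOR_BGR2HSV);k=cv2.inRange(H,lo,hi)
    ys,xs=np.nonzero(k);return np.array([xs.mean()+x,ys.mean()+y]),len(xs),k
# stand
c,n,k=blob(ti,(100,120,40),(130,255,255),(225,210,60,60));
cn=max(cv2.findContours(k,cv2.RETR_EXTERNAL,cv2.CHAIN_APPROX_NONE)[0],key=cv2.contourArea)
r=cv2.minAreaRect(cn);cr=cv2.boxPoints(r)+[225,210];print(r,cr)
P=[onz(T,q,.028) for q in cr];print("stand",np.mean(P,0),[np.round(p,3) for p in P])
for i in range(4): d=P[(i+1)%4]-P[i];print(np.linalg.norm(d),np.degrees(np.arctan2(d[1],d[0])))
P=[onz(T,t(*q),.028) for q in [(34,177),(160,182),(153,309),(24,305)]];print("stand hand",np.mean(P,0))
for i in range(4): d=P[(i+1)%4]-P[i];print(np.linalg.norm(d),np.degrees(np.arctan2(d[1],d[0])))
b1,n1,_=blob(ti,(0,120,100),(8,255,255),(240,232,15,15));b2,n2,_=blob(si,(0,120,100),(8,255,255),(340,220,20,12))
print("btn",b1,n1,b2,n2,tri([T,S],[b1,b2]),onz(T,b1,.111))
print("btn small",tri([T,S],[t(84,62),s(103,365)]))
print("tip",tri([T,S],[t(620,216),s(366,107)]))
# reservoir: white top ellipse edge
c,n,k=blob(ti,(0,0,120),(180,60,255),(340,200,75,75))
print("res",c,n)
P=[onz(T,t(*q),.07) for q in [(497,228),(716,228),(606,114),(606,334)]];print([np.round(p,3) for p in P])
print("collar top, t/s",tri([T,S],[t(605,219),s(368,148)]))
E
```

```text
((27.916244506835938, 30.672588348388672), (32.2749137878418, 32.55990219116211), 4.085616588592529) [[235.65989876 255.7614212 ]
 [237.97969627 223.28426361]
 [270.17259216 225.58375549]
 [267.85279083 258.06091309]]
stand [0.50900482 0.13634846 0.028     ] [array([0.472, 0.18 , 0.028]), array([0.554, 0.175, 0.028]), array([0.546, 0.092, 0.028]), array([0.464, 0.098, 0.028])]
0.08244627352755451 -3.502466666193863
0.0829103012267039 -95.50609956485096
0.08253625449192858 175.72205495859964
0.08179689071290819 84.40884535806381
stand hand [0.50992407 0.13692756 0.028     ]
0.08090991332559463 -93.69233471289066
0.08069634413075566 176.66972934174174
0.081694089558199 86.68956966447648
0.08123971672237437 -3.8844696476248406
btn [246.35714286 239.28571429] 14 [349.09090909 226.36363636] 11 (array([0.51019261, 0.13860063, 0.10853937]), [array([-0.01, -0.07]), array([0.07, 0.01])]) [0.50993897 0.13813027 0.111     ]
btn small (array([0.6204424 , 0.13582603, 0.07021438]), [array([0.02, 0.09]), array([-0.09, -0.02])])
tip (array([ 0.51558107, -0.18699458,  0.11116857]), [array([-0.01, -0.07]), array([0.06, 0.01])])
res [379.62774639 237.391086  ] 3186
[array([ 0.511, -0.118,  0.07 ]), array([ 0.508, -0.254,  0.07 ]), array([ 0.581, -0.189,  0.07 ]), array([ 0.446, -0.182,  0.07 ])]
collar top, t/s (array([ 0.51304209, -0.18398949,  0.07863572]), [array([0.14, 0.83]), array([-0.68, -0.07])])
```

```bash
cat >> h.py <<'E'
from scipy.spatial.transform import Rotation as Ro
def rows(p,yaw,target,tyaw,n,op):
    "n equal-world-step rows for a tool pointing down; shift along axes at row start, then turn"
    p=np.array(p,float);st=(np.array(target)-p)/n;dy=(tyaw-yaw)/n;out=[]
    for i in range(n):
        a=np.radians(yaw+dy*i);R=Ro.from_euler('z',a).as_matrix()@np.diag([1,-1,-1])
        s=R.T@st;out.append([0,0,round(-np.radians(dy),3),*[round(float(x),4) for x in s],op])
    return out
E
python3 - <<'E'
from h import *
from plant import imaging,manip
s=manip.sense();m=imaging.camera_model("wrist")
R=Ro.from_euler('xyz',s['orientation'],degrees=True).as_matrix()
c=-m["R"].T@m["t"];print("cam in tool",R.T@(c-s['tool_pos']),"axis",R.T@m["R"][2])
for r in rows(s['tool_pos'],-68.7,[.44,-.38,.28],-40,8,.087):print(r)
E
```

```text
cam in tool [-0.00162836 -0.07133356 -0.16308551] axis [-1.22651849e-04  2.57765863e-01  9.66207402e-01]
[0, 0, np.float64(-0.063), -0.017, -0.034, -0.0073, 0.087]
[0, 0, np.float64(-0.063), -0.0148, -0.035, -0.0073, 0.087]
[0, 0, np.float64(-0.063), -0.0126, -0.0358, -0.0073, 0.087]
[0, 0, np.float64(-0.063), -0.0103, -0.0366, -0.0073, 0.087]
[0, 0, np.float64(-0.063), -0.008, -0.0371, -0.0073, 0.087]
[0, 0, np.float64(-0.063), -0.0057, -0.0376, -0.0073, 0.087]
[0, 0, np.float64(-0.063), -0.0033, -0.0378, -0.0073, 0.087]
[0, 0, np.float64(-0.063), -0.0009, -0.038, -0.0073, 0.087]
```

Request:
apply_moves([
  [0,0,-0.063,-0.017,-0.034,-0.007,0.087],
  [0,0,-0.063,-0.015,-0.035,-0.007,0.087],
  [0,0,-0.063,-0.0125,-0.036,-0.007,0.087],
  [0,0,-0.063,-0.01,-0.0365,-0.007,0.087],
  [0,0,-0.063,-0.008,-0.037,-0.007,0.087],
  [0,0,-0.063,-0.0055,-0.0375,-0.007,0.087],
  [0,0,-0.063,-0.003,-0.038,-0.007,0.087],
  [0,0,-0.063,-0.001,-0.038,-0.007,0.087],
])

```text
time: 0.95
tool_pos: [0.4411, -0.3792, 0.2786]
orientation: [180.0, 0.0, -39.7]
wrist_force: [0.5, -0.2, -0.2]
opening: 0.0872
```

```bash
python3 - <<'E'
from h import *
from plant import manip
s=manip.sense();print(s['time'],s['tool_pos'],s['orientation'],s['joint_pos'])
for r in rows(s['tool_pos'],s['orientation'][2],[.515,-.19,.27],-4,8,.087):print([float(x) for x in r])
E
```

```text
0.95 [ 0.44106583 -0.37917344  0.27864045] [ 1.79988327e+02  9.90766352e-03 -3.96756801e+01] [ 53.44009765   9.70472571 -17.54382435  87.770966     2.94572496
  82.98750999  -3.90392563]
[0.0, 0.0, -0.078, -0.008, -0.0241, 0.0011, 0.087]
[0.0, 0.0, -0.078, -0.0061, -0.0246, 0.0011, 0.087]
[0.0, 0.0, -0.078, -0.0042, -0.025, 0.0011, 0.087]
[0.0, 0.0, -0.078, -0.0022, -0.0253, 0.0011, 0.087]
[0.0, 0.0, -0.078, -0.0002, -0.0254, 0.0011, 0.087]
[0.0, 0.0, -0.078, 0.0018, -0.0253, 0.0011, 0.087]
[0.0, 0.0, -0.078, 0.0037, -0.0251, 0.0011, 0.087]
[0.0, 0.0, -0.078, 0.0057, -0.0247, 0.0011, 0.087]
```

Request:
apply_moves([
  [0,0,-0.078,-0.008,-0.024,0.001,0.087],
  [0,0,-0.078,-0.006,-0.0245,0.001,0.087],
  [0,0,-0.078,-0.004,-0.025,0.001,0.087],
  [0,0,-0.078,-0.002,-0.0255,0.001,0.087],
  [0,0,-0.078,0,-0.0255,0.001,0.087],
  [0,0,-0.078,0.002,-0.0255,0.001,0.087],
  [0,0,-0.078,0.0035,-0.025,0.001,0.087],
  [0,0,-0.078,0.0055,-0.0245,0.001,0.087],
])

```text
time: 1.75
tool_pos: [0.5152, -0.1908, 0.2703]
orientation: [180.0, 0.0, -3.9]
wrist_force: [0.6, 1.0, 0.4]
opening: 0.0873
```

```bash
python3 - <<'E'
from h import *
from plant import manip,imaging
s=manip.sense();m=imaging.camera_model("wrist");i=imaging.snapshot("wrist")
cv2.imwrite("pics/w1.png",i);pickle.dump((s,m),open("w1.pkl","wb"));print(s['time'],s['tool_pos'],s['orientation'],s['wrist_force'])
E
```

```text
1.75 [ 0.51515114 -0.19077944  0.27027576] [ 1.79992819e+02  2.22708543e-02 -3.85378679e+00] [0.58557055 1.04206677 0.35593005]
```

View pics/w1.png

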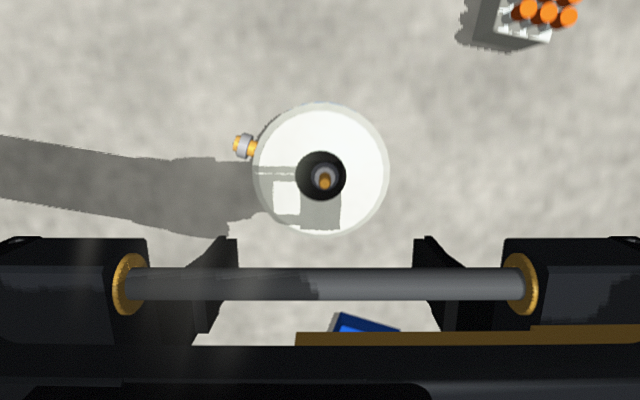

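```bash
python3 - <<'E'
from h import *
i=cv2.imread("pics/w1.png")[140:210,285:365]
cv2.imwrite("pics/w1z.png",cv2.resize(i,None,fx=8,fy=8,interpolation=cv2.INTER_NEAREST))
E
```

```text
(no output)
```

View pics/w1z.png

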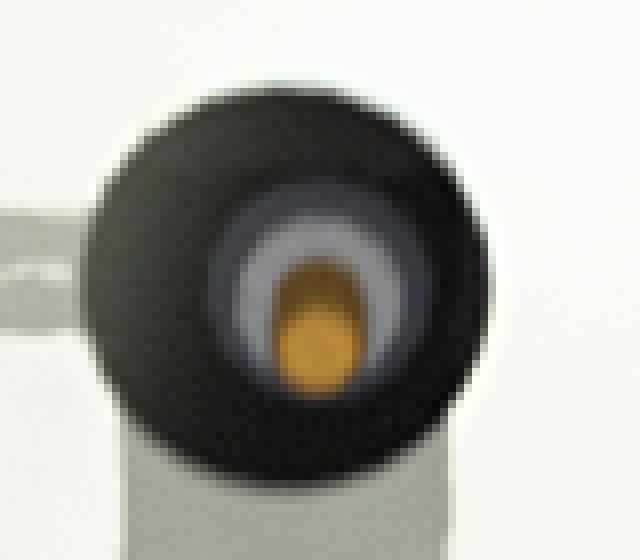

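```bash
python3 - <<'E'
from h import *
from plant import imaging
T=imaging.camera_model("top");S=imaging.camera_model("side");s,W=pickle.load(open("w1.pkl","rb"))
uv=np.array([324.4,183.0]); t=np.array([384.5,233.5]);sd=np.array([371,166.25])
for z in (.103,.107,.111,.115,.119,.121): print(z,onz(W,uv,z)[:2],onz(T,t,z)[:2],onz(S,sd,z)[:2])
print(tri([T,S,W],[t,sd,uv]))
print("collar axis",onz(W,[285+39.5,140+35.5],.081))
s,m=s,W
for r in rows(s['tool_pos'],s['orientation'][2],[.510,.10,.27],-4,8,.087):print([float(x) for x in r])
E
```

```text
0.103 [ 0.51523577 -0.18578704] [ 0.51572852 -0.18852981] [ 0.5179552  -0.20320704]
0.107 [ 0.51529737 -0.18497542] [ 0.51557205 -0.18778857] [ 0.5168772 -0.1952599]
0.111 [ 0.51535897 -0.1841638 ] [ 0.51541558 -0.18704733] [ 0.5157992  -0.18731277]
0.115 [ 0.51542057 -0.18335217] [ 0.5152591  -0.18630608] [ 0.51472121 -0.17936563]
0.119 [ 0.51548217 -0.18254055] [ 0.51510263 -0.18556484] [ 0.51364321 -0.17141849]
0.121 [ 0.51551297 -0.18213473] [ 0.51502439 -0.18519422] [ 0.51310421 -0.16744492]
(array([ 0.51542719, -0.18542955,  0.111924  ]), [array([-0.61, -0.01]), array([0.04, 0.01]), array([0.16, 1.52])])
collar axis [ 0.51551849 -0.1825007   0.081     ]
[0.0, 0.0, 0.0, -0.0031, -0.0362, 0.0, 0.087]
[0.0, 0.0, 0.0, -0.0031, -0.0362, 0.0, 0.087]
[0.0, 0.0, 0.0, -0.0031, -0.0362, 0.0, 0.087]
[0.0, 0.0, 0.0, -0.0031, -0.0362, 0.0, 0.087]
[0.0, 0.0, 0.0, -0.0031, -0.0362, 0.0, 0.087]
[0.0, 0.0, 0.0, -0.0031, -0.0362, 0.0, 0.087]
[0.0, 0.0, 0.0, -0.0032, -0.0362, 0.0, 0.087]
[0.0, 0.0, 0.0, -0.0032, -0.0362, 0.0, 0.087]
```

Request:
apply_moves([
  [0,0,0,-0.003,-0.036,0,0.087],
  [0,0,0,-0.003,-0.036,0,0.087],
  [0,0,0,-0.003,-0.036,0,0.087],
  [0,0,0,-0.003,-0.036,0,0.087],
  [0,0,0,-0.003,-0.036,0,0.087],
  [0,0,0,-0.003,-0.036,0,0.087],
  [0,0,0,-0.003,-0.036,0,0.087],
  [0,0,0,-0.003,-0.036,0,0.087],
])

```text
time: 2.6
tool_pos: [0.5112, 0.0985, 0.2706]
orientation: [180.0, -0.0, -4.1]
wrist_force: [-0.6, -0.3, 0.2]
opening: 0.087
```

```bash
python3 - <<'E'
from h import *
from plant import manip,imaging
s=manip.sense();m=imaging.camera_model("wrist");i=imaging.snapshot("wrist")
cv2.imwrite("pics/w2.png",i);pickle.dump((s,m),open("w2.pkl","wb"));print(s['time'],s['tool_pos'],s['orientation'],s['wrist_force'])
E
```

```text
2.6 [0.51124197 0.09853344 0.27057155] [ 1.79976472e+02 -1.83123153e-02 -4.05788702e+00] [-0.5723295  -0.28780243  0.24232239]
```

View pics/w2.png

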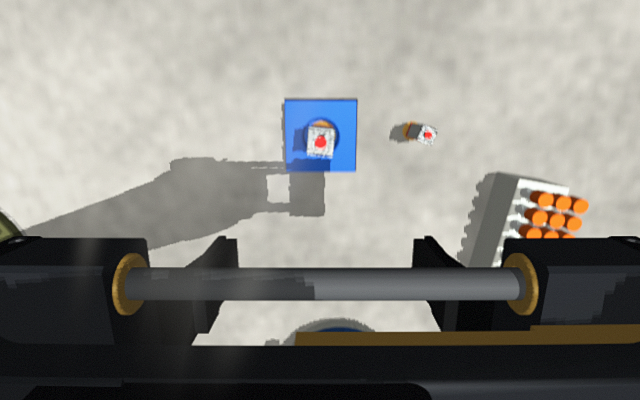

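```bash
python3 - <<'E'
from h import *
i=cv2.imread("pics/w2.png")[90:180,275:365]
cv2.imwrite("pics/w2z.png",cv2.resize(i,None,fx=6,fy=6,interpolation=cv2.INTER_NEAREST))
E
```

```text
(no output)
```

View pics/w2z.png

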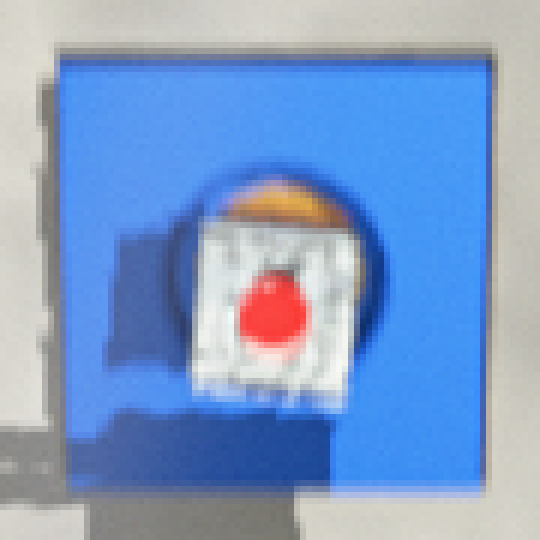

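```bash
python3 - <<'E'
from h import *
s,W=pickle.load(open("w2.pkl","rb"))
q=lambda u,v:np.array([275+u/6-.5,90+v/6-.5])
for nm,z,C in (("gauge",.106,[(200,222),(360,232),(348,410),(192,390)]),("stand",.028,[(60,60),(492,60),(484,490),(67,492)])):
    P=[onz(W,q(*c),z) for c in C];print(nm,np.mean(P,0))
    for i in range(4): d=P[(i+1)%4]-P[i];print(round(np.linalg.norm(d),4),np.degrees(np.arctan2(d[1],d[0])))
print("btn",onz(W,q(275,310),.110))
E
```

```text
gauge [0.51046379 0.14283818 0.106     ]
0.0244 -7.529740729401233
0.0272 -97.55984105439622
0.0244 168.6702928379662
0.0256 82.50388748161387
stand [0.50960985 0.14252233 0.028     ]
0.08 -4.027322152357697
0.0804 -93.83732967986276
0.0812 176.25515003684566
0.0808 85.303545429267
btn [0.51058369 0.1438313  0.11      ]
```

```bash
python3 - <<'E'
from h import *
from plant import manip
s=manip.sense()
for r in rows(s['tool_pos'],s['orientation'][2],[.5105,.1405,.2],-8,8,.087):print([float(x) for x in r])
E
```

```text
[0.0, 0.0, 0.01, -0.0002, -0.0042, 0.0089, 0.087]
[0.0, 0.0, 0.01, -0.0003, -0.0042, 0.0089, 0.087]
[0.0, 0.0, 0.01, -0.0003, -0.0042, 0.0089, 0.087]
[0.0, 0.0, 0.01, -0.0003, -0.0042, 0.0089, 0.087]
[0.0, 0.0, 0.01, -0.0004, -0.0042, 0.0089, 0.087]
[0.0, 0.0, 0.01, -0.0004, -0.0042, 0.0089, 0.087]
[0.0, 0.0, 0.01, -0.0005, -0.0042, 0.0089, 0.087]
[0.0, 0.0, 0.01, -0.0005, -0.0042, 0.0089, 0.087]
```

Request:
apply_moves([
  [0,0,0.009,-0.0004,-0.0042,0.009,0.087],
  [0,0,0.009,-0.0004,-0.0042,0.009,0.087],
  [0,0,0.009,-0.0004,-0.0042,0.009,0.087],
  [0,0,0.009,-0.0004,-0.0042,0.009,0.087],
  [0,0,0.009,-0.0004,-0.0042,0.009,0.087],
  [0,0,0.009,-0.0004,-0.0042,0.009,0.087],
  [0,0,0.009,-0.0004,-0.0042,0.009,0.087],
  [0,0,0,0,0,0,0.087],
])

```text
time: 3.45
tool_pos: [0.5106, 0.1272, 0.206]
orientation: [180.0, 0.1, -7.6]
wrist_force: [-1.1, -0.1, 0.1]
opening: 0.0872
```

Request:
apply_moves([
  [0,0,0,0,-0.004,0.014,0.087],
  [0,0,0,0,0,0.014,0.087],
  [0,0,0,0,0,0.014,0.087],
  [0,0,0,0,0,0.014,0.087],
  [0,0,0,0,0,0.014,0.087],
  [0,0,0,0,0,0.014,0.087],
  [0,0,0,0,0,0.014,0.087],
  [0,0,0,0,0,0.014,0.087],
])

```text
time: 4.25
tool_pos: [0.5121, 0.1305, 0.0943]
orientation: [180.0, 0.0, -7.7]
wrist_force: [-1.5, 0.2, -0.6]
opening: 0.087
```

```bash
python3 - <<'E'
from h import *
from plant import manip,imaging
s=manip.sense();m=imaging.camera_model("wrist");i=imaging.snapshot("wrist")
cv2.imwrite("pics/w3.png",i);pickle.dump((s,m),open("w3.pkl","wb"));print(s['time'],s['tool_pos'],s['orientation'],s['wrist_force'])
E
```

```text
4.25 [0.51207465 0.13051856 0.09429855] [ 1.79996637e+02  5.02721579e-03 -7.67848359e+00] [-1.45371292  0.23562877 -0.58719415]
```

View pics/w3.png

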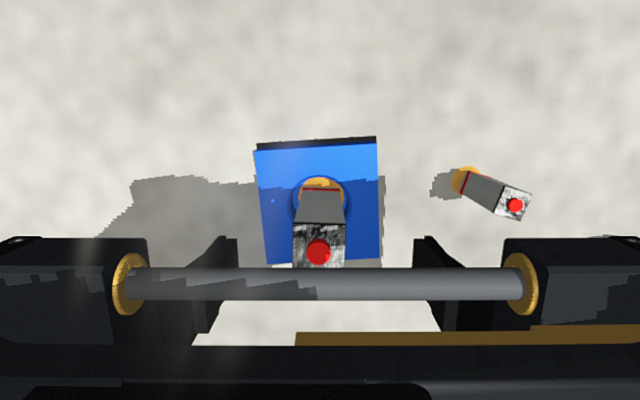

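```bash
python3 - <<'E'
from h import *
s,W=pickle.load(open("w3.pkl","rb"))
print("btn",onz(W,(318,252),.111)); 
a,b=onz(W,(293,224),.106),onz(W,(344,223),.106);print(a,b,np.linalg.norm(a-b),(a+b)/2,np.degrees(np.arctan2(*(b-a)[[1,0]])))
E
```

```text
btn [0.51063275 0.14172414 0.111     ]
[0.50089492 0.15468152 0.106     ] [0.52387307 0.15208223 0.106     ] 0.023124696890564605 [0.512384   0.15338188 0.106     ] -6.453866680469935
```

Request:
apply_moves([
  [0,0,0,-0.0005,-0.0025,0.005,0.087],
  [0,0,0,-0.0005,-0.0025,0.005,0.087],
  [0,0,0,-0.0005,-0.0025,0.005,0.087],
  [0,0,0,-0.0005,-0.0025,0.005,0.087],
  [0,0,0,0,0,0.002,0.07],
  [0,0,0,0,0,0,0.05],
  [0,0,0,0,0,0,0.03],
  [0,0,0,0,0,0,0.01],
])

```text
time: 5.1
tool_pos: [0.5117, 0.1406, 0.0738]
orientation: [180.0, -0.0, -7.7]
wrist_force: [0.1, -0.1, -0.1]
opening: 0.0628
```

Request:
apply_moves([
  [0,0,0,0,0,0,0.0],
  [0,0,0,0,0,0,0.0],
  [0,0,0,0,0,0,0.0],
  [0,0,0,0,0,0,0.0],
  [0,0,0,0,0,0,0.0],
  [0,0,0,0,0,0,0.0],
  [0,0,0,0,0,0,0.0],
  [0,0,0,0,0,0,0.0],
])

```text
time: 5.9
tool_pos: [0.5115, 0.1407, 0.0735]
orientation: [180.0, -0.0, -7.7]
wrist_force: [0.1, 0.5, -0.9]
opening: 0.0236
```

```bash
python3 - <<'E'
from h import *
from plant import manip,imaging
s=manip.sense();m=imaging.camera_model("wrist");i=imaging.snapshot("wrist")
cv2.imwrite("pics/w4.png",i);pickle.dump((s,m),open("w4.pkl","wb"));print(s['time'],s['tool_pos'],s['orientation'],s['wrist_force'],s['opening'])
E
```

```text
5.9 [0.51149229 0.1407272  0.07353858] [ 1.79996275e+02 -5.25723310e-03 -7.67808911e+00] [ 0.07247291  0.4885655  -0.92364318] 0.023612157033546435
```

View pics/w4.png

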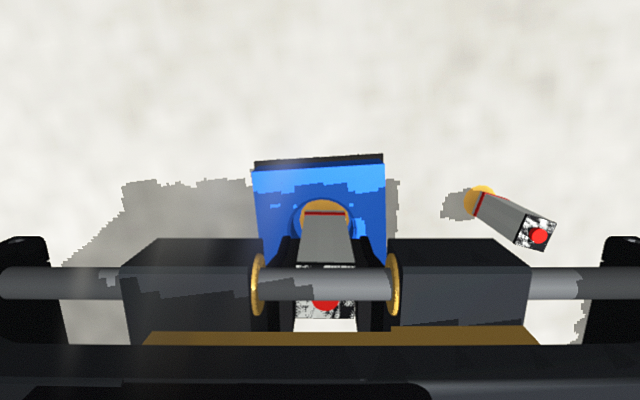

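Gripped: the opening is 23.6 mm and the barrel is centred between the pads at about (325,290). Now I'll lift it.

Request:
apply_moves([
  [0,0,0,0,0,-0.005,0],
  [0,0,0,0,0,-0.012,0],
  [0,0,0,0,0,-0.02,0],
  [0,0,0,0,0,-0.03,0],
  [0,0,0,0,0,-0.03,0],
  [0,0,0,0,0,-0.03,0],
  [0,0,0,0,0,-0.02,0],
  [0,0,0,0,0,-0.008,0],
])

```text
time: 6.75
tool_pos: [0.5125, 0.1414, 0.2317]
orientation: [-179.9, -0.3, -7.7]
wrist_force: [0.3, -0.2, -1.3]
opening: 0.024
```

```bash
python3 - <<'E'
from h import *
from plant import manip,imaging
s=manip.sense();m=imaging.camera_model("wrist");i=imaging.snapshot("wrist")
cv2.imwrite("pics/w5.png",i);cv2.imwrite("pics/s5.png",imaging.snapshot("side")[150:330,250:450].repeat(4,0).repeat(4,1)[:600])
print(s['time'],s['tool_pos'],s['orientation'],s['wrist_force'],s['opening'])
for r in rows(s['tool_pos'],s['orientation'][2],[.516,-.1855,s['tool_pos'][2]],-7.7,12,0):print([float(x) for x in r])
E
```

```text
6.75 [0.51254286 0.14138772 0.23166151] [-179.94874176   -0.25130139   -7.66223419] [ 0.25114434 -0.17148367 -1.2566366 ] 0.02397339557199662
[0.0, 0.0, 0.0, 0.0039, 0.027, 0.0, 0.0]
[0.0, 0.0, 0.0, 0.0039, 0.027, 0.0, 0.0]
[0.0, 0.0, 0.0, 0.0039, 0.027, 0.0, 0.0]
[0.0, 0.0, 0.0, 0.0039, 0.027, 0.0, 0.0]
[0.0, 0.0, 0.0, 0.0039, 0.027, 0.0, 0.0]
[0.0, 0.0, 0.0, 0.0039, 0.027, 0.0, 0.0]
[0.0, 0.0, 0.0, 0.0039, 0.027, 0.0, 0.0]
[0.0, 0.0, 0.0, 0.0039, 0.027, 0.0, 0.0]
[0.0, 0.0, 0.0, 0.0039, 0.027, 0.0, 0.0]
[0.0, 0.0, 0.0, 0.0039, 0.027, 0.0, 0.0]
[0.0, 0.0, 0.0, 0.0039, 0.027, 0.0, 0.0]
[0.0, 0.0, 0.0, 0.0039, 0.027, 0.0, 0.0]
```

View pics/w5.png

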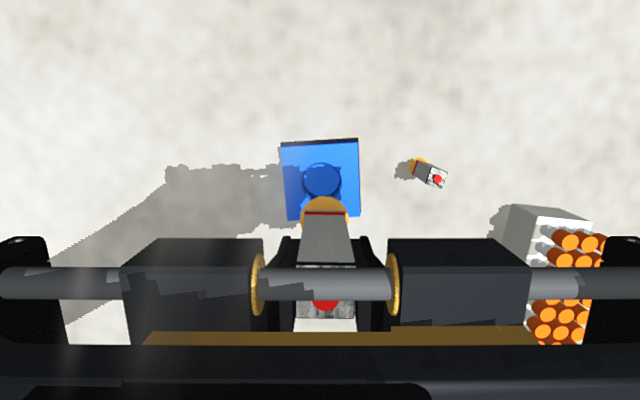

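View pics/s5.png

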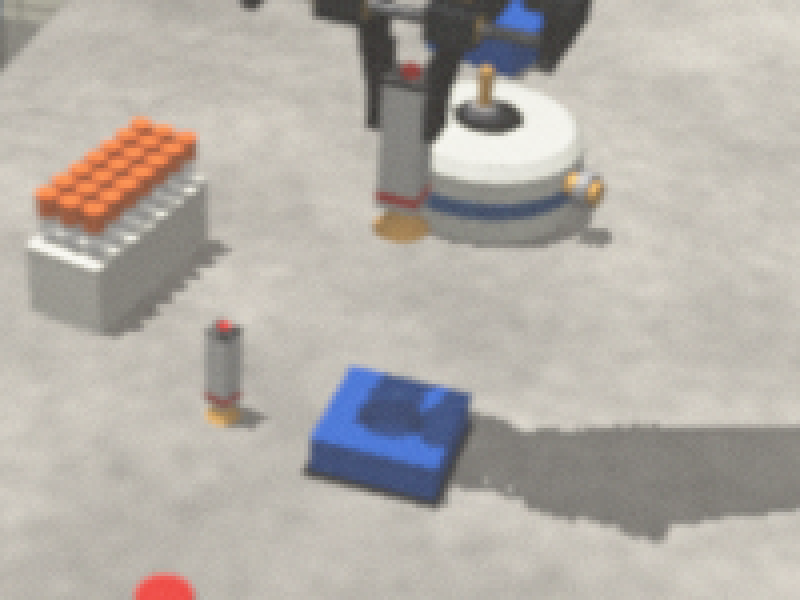

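Request:
apply_moves([
  [0,0,0,0.002,0.012,0,0],
  [0,0,0,0.003,0.022,0,0],
  [0,0,0,0.004,0.027,0,0],
  [0,0,0,0.004,0.027,0,0],
  [0,0,0,0.004,0.027,0,0],
  [0,0,0,0.004,0.027,0,0],
  [0,0,0,0.004,0.027,0,0],
  [0,0,0,0.004,0.027,0,0],
])

```text
time: 7.65
tool_pos: [0.5126, -0.0596, 0.2268]
orientation: [180.0, 0.2, -7.7]
wrist_force: [0.5, 0.7, -1.6]
opening: 0.0236
```

Request:
apply_moves([
  [0,0,0,0.004,0.027,0,0],
  [0,0,0,0.004,0.027,0,0],
  [0,0,0,0.004,0.027,0,0],
  [0,0,0,0.003,0.025,0,0],
  [0,0,0,0.003,0.016,0,0],
  [0,0,0,0.001,0.006,0,0],
  [0,0,0,0,0,0,0],
  [0,0,0,0,0,0,0],
])

```text
time: 8.45
tool_pos: [0.5158, -0.1852, 0.2283]
orientation: [-179.9, 0.0, -7.6]
wrist_force: [-0.6, -0.2, -1.2]
opening: 0.0236
```

```bash
python3 - <<'E'
from h import *
from plant import manip,imaging
s=manip.sense();m=imaging.camera_model("wrist");i=imaging.snapshot("wrist")
cv2.imwrite("pics/w6.png",i);cv2.imwrite("pics/s6.png",imaging.snapshot("side")[100:250,300:450].repeat(4,0).repeat(4,1))
pickle.dump((s,m),open("w6.pkl","wb"))
print(s['time'],s['tool_pos'],s['orientation'],s['wrist_force'],s['opening'])
for r in rows(s['tool_pos'],s['orientation'][2],[.516,-.1855,s['tool_pos'][2]],-7.7,1,0):print([float(x) for x in r])
E
```

```text
8.45 [ 0.51584878 -0.18521632  0.22829621] [-1.79946163e+02  2.94734169e-02 -7.57467981e+00] [-0.57824295 -0.16477429 -1.24833797] 0.023565526798112465
[0.0, 0.0, 0.002, 0.0002, 0.0003, 0.0, 0.0]
```

View pics/w6.png

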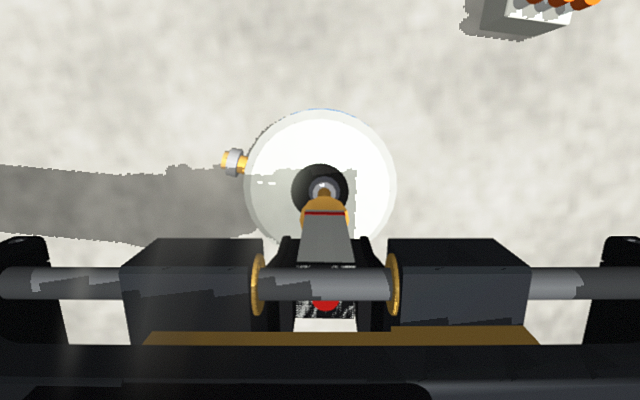

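View pics/s6.png

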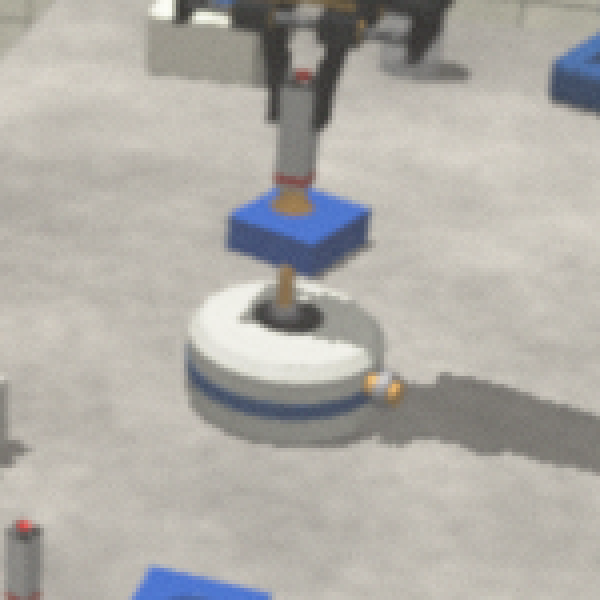

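```bash
python3 - <<'E'
from h import *
from plant import manip,imaging
S=imaging.camera_model("side");s,W=pickle.load(open("w6.pkl","rb"))
z=lambda p:(p-[300,100]+.5)*4
x,y=s['tool_pos'][:2]
for h in (.228-.0675+.1,.228-.0675+.018,.1605,.112,.085): print(h,"side",z(proj(S,[x,y,h])),"w",proj(W,[x,y,h]))
i=cv2.imread("pics/w6.png")[150:250,275:375]
cv2.imwrite("pics/w6z.png",cv2.resize(i,None,fx=6,fy=6,interpolation=cv2.INTER_NEAREST))
E
```

```text
0.2605 side [302.62878616  79.26844215] w [324.42793248 291.12614373]
0.1785 side [293.01756335 185.47608943] w [324.6660479  227.49688196]
0.1605 side [290.96817833 207.94011785] w [324.69747042 219.10230864]
0.112 side [285.55283553 267.00075621] w [324.76329401 201.51905775]
0.085 side [282.60471536 298.97440882] w [324.79144234 194.00055198]
```

View pics/w6z.png

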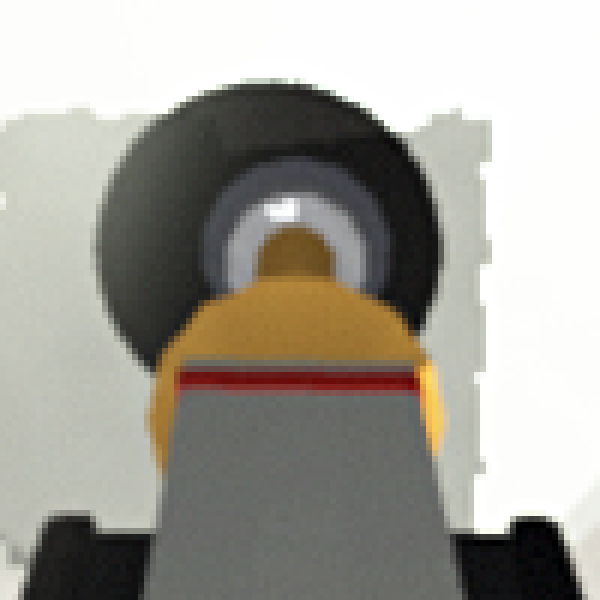

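Request:
apply_moves([
  [0,0,0,0,0,0.005,0],
  [0,0,0,0,0,0.008,0],
  [0,0,0,0,0,0.008,0],
  [0,0,0,0,0,0.008,0],
  [0,0,0,0,0,0.006,0],
  [0,0,0,0,0,0.004,0],
  [0,0,0,0,0,0.003,0],
  [0,0,0,0,0,0.002,0],
])

```text
time: 9.35
tool_pos: [0.5158, -0.1868, 0.1844]
orientation: [180.0, -0.0, -7.7]
wrist_force: [0.6, 0.1, -1.3]
opening: 0.0238
```

```bash
python3 - <<'E'
from h import *
from plant import manip,imaging
s=manip.sense()
cv2.imwrite("pics/s7.png",imaging.snapshot("side")[100:250,300:450].repeat(4,0).repeat(4,1))
print(s['time'],s['tool_pos'],s['orientation'],s['wrist_force'],s['opening'])
E
```

```text
9.35 [ 0.51577651 -0.1868219   0.18435638] [ 1.79995060e+02 -2.60426573e-03 -7.68171125e+00] [ 0.57619189  0.09484337 -1.27292373] 0.023816907850173655
```

View pics/s7.png

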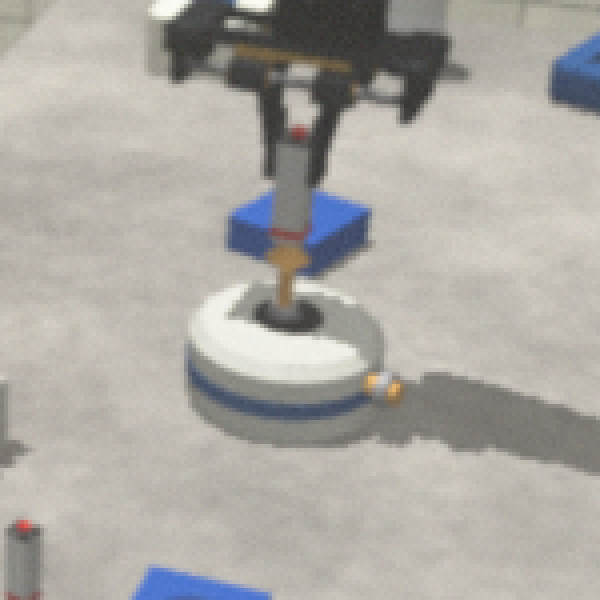

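Request:
apply_moves([
  [0,0,0,0,-0.0012,0.001,0],
  [0,0,0,0,0,0.001,0],
  [0,0,0,0,0,0.001,0],
  [0,0,0,0,0,0.001,0],
  [0,0,0,0,0,0.001,0],
  [0,0,0,0,0,0.001,0],
  [0,0,0,0,0,0.001,0],
  [0,0,0,0,0,0.001,0],
])

```text
time: 10.2
tool_pos: [0.5159, -0.1856, 0.1765]
orientation: [180.0, 0.0, -7.7]
wrist_force: [0.0, 0.3, -1.4]
opening: 0.024
```

Request:
apply_moves([
  [0,0,0,0,0,0.001,0],
  [0,0,0,0,0,0.001,0],
  [0,0,0,0,0,0.001,0],
  [0,0,0,0,0,0.001,0],
  [0,0,0,0,0,0,0],
  [0,0,0,0,0,0,0],
  [0,0,0,0,0,0,0],
  [0,0,0,0,0,0,0],
])

```text
time: 11.0
tool_pos: [0.5159, -0.1856, 0.1726]
orientation: [180.0, -0.0, -7.7]
wrist_force: [0.1, 0.5, -1.3]
opening: 0.0236
```

Request:
apply_moves([
  [0,0,0,0,0,0.0005,0],
  [0,0,0,0,0,0.0005,0],
  [0,0,0,0,0,0.0005,0],
  [0,0,0,0,0,0.0005,0],
  [0,0,0,0,0,0.0005,0],
  [0,0,0,0,0,0.0005,0],
  [0,0,0,0,0,0.0005,0],
  [0,0,0,0,0,0,0],
])

```text
time: 11.8
tool_pos: [0.5158, -0.1856, 0.1689]
orientation: [180.0, 0.0, -7.7]
wrist_force: [1.1, -0.9, -1.4]
opening: 0.0235
```

Request:
apply_moves([
  [0,0,0,0,0,0.0005,0],
  [0,0,0,0,0,0.0005,0],
  [0,0,0,0,0,0.0005,0],
  [0,0,0,0,0,0.0005,0],
  [0,0,0,0,0,0.0005,0],
  [0,0,0,0,0,0.0005,0],
  [0,0,0,0,0,0,0],
  [0,0,0,0,0,0,0],
])

```text
time: 12.6
tool_pos: [0.5159, -0.1856, 0.166]
orientation: [180.0, -0.0, -7.7]
wrist_force: [-1.3, 0.1, -1.5]
opening: 0.0238
```

Request:
apply_moves([
  [0,0,0,0,0,0.0005,0],
  [0,0,0,0,0,0.0005,0],
  [0,0,0,0,0,0.0005,0],
  [0,0,0,0,0,0.0005,0],
  [0,0,0,0,0,0,0],
  [0,0,0,0,0,0,0],
  [0,0,0,0,0,0,0],
  [0,0,0,0,0,0,0],
])

```text
time: 13.4
tool_pos: [0.5159, -0.1856, 0.1641]
orientation: [180.0, -0.0, -7.7]
wrist_force: [-0.3, 0.3, -1.6]
opening: 0.0239
```

Request:
apply_moves([
  [0,0,0,0,0,0.0005,0],
  [0,0,0,0,0,0.0005,0],
  [0,0,0,0,0,0.0005,0],
  [0,0,0,0,0,0.0005,0],
  [0,0,0,0,0,0,0],
  [0,0,0,0,0,0,0],
  [0,0,0,0,0,0,0],
  [0,0,0,0,0,0,0],
])

```text
time: 14.2
tool_pos: [0.5159, -0.1856, 0.1621]
orientation: [180.0, -0.0, -7.7]
wrist_force: [0.5, 0.2, -1.0]
opening: 0.0238
```

Request:
apply_moves([
  [0,0,0,0,0,0.0005,0],
  [0,0,0,0,0,0.0005,0],
  [0,0,0,0,0,0,0],
  [0,0,0,0,0,0,0],
  [0,0,0,0,0,0,0],
  [0,0,0,0,0,0,0],
  [0,0,0,0,0,0,0],
  [0,0,0,0,0,0,0],
])

```text
time: 15.0
tool_pos: [0.5159, -0.1856, 0.1611]
orientation: [180.0, -0.0, -7.7]
wrist_force: [0.2, -0.8, -1.1]
opening: 0.0239
```

Request:
apply_moves([
  [0,0,0,0,0,0.0005,0],
  [0,0,0,0,0,0.0005,0],
  [0,0,0,0,0,0,0],
  [0,0,0,0,0,0,0],
  [0,0,0,0,0,0,0],
  [0,0,0,0,0,0,0],
  [0,0,0,0,0,0,0],
  [0,0,0,0,0,0,0],
])

```text
time: 15.8
tool_pos: [0.5159, -0.1856, 0.16]
orientation: [180.0, -0.0, -7.7]
wrist_force: [0.6, -0.1, -0.8]
opening: 0.024
```

Request:
apply_moves([
  [0,0,0,0,0,0.0005,0],
  [0,0,0,0,0,0.0005,0],
  [0,0,0,0,0,0.0005,0],
  [0,0,0,0,0,0,0],
  [0,0,0,0,0,0,0],
  [0,0,0,0,0,0,0],
  [0,0,0,0,0,0,0],
  [0,0,0,0,0,0,0],
])

```text
time: 16.6
tool_pos: [0.5161, -0.1857, 0.1589]
orientation: [180.0, -0.0, -7.7]
wrist_force: [-2.3, -0.2, 5.3]
opening: 0.024
```

Request:
apply_moves([
  [0,0,0,0,0,0.0005,0],
  [0,0,0,0,0,0.0005,0],
  [0,0,0,0,0,0.0005,0],
  [0,0,0,0,0,0,0],
  [0,0,0,0,0,0,0],
  [0,0,0,0,0,0,0],
  [0,0,0,0,0,0,0],
  [0,0,0,0,0,0,0],
])

```text
time: 17.4
tool_pos: [0.5161, -0.1857, 0.1576]
orientation: [180.0, -0.0, -7.7]
wrist_force: [-1.9, 0.8, 5.5]
opening: 0.0238
```

Request:
apply_moves([
  [0,0,0,0,0,0.0005,0],
  [0,0,0,0,0,0.0005,0],
  [0,0,0,0,0,0.0005,0],
  [0,0,0,0,0,0,0],
  [0,0,0,0,0,0,0],
  [0,0,0,0,0,0,0],
  [0,0,0,0,0,0,0],
  [0,0,0,0,0,0,0],
])

```text
time: 18.2
tool_pos: [0.5163, -0.1858, 0.1569]
orientation: [180.0, -0.1, -7.7]
wrist_force: [-2.9, 0.8, 10.2]
opening: 0.0239
```

Request:
apply_moves([
  [0,0,0,0,0,0.0005,0],
  [0,0,0,0,0,0.0005,0],
  [0,0,0,0,0,0,0],
  [0,0,0,0,0,0,0],
  [0,0,0,0,0,0,0],
  [0,0,0,0,0,0,0],
  [0,0,0,0,0,0,0],
  [0,0,0,0,0,0,0],
])

```text
time: 19.0
tool_pos: [0.5163, -0.1858, 0.1562]
orientation: [179.9, -0.1, -7.7]
wrist_force: [-3.5, 1.3, 11.4]
opening: 0.0239
```

Request:
apply_moves([
  [0,0,0,-0.0004,-0.0002,0,0],
  [0,0,0,0,0,0.0005,0],
  [0,0,0,0,0,0.0005,0],
  [0,0,0,0,0,0,0],
  [0,0,0,0,0,0,0],
  [0,0,0,0,0,0,0],
  [0,0,0,0,0,0,0],
  [0,0,0,0,0,0,0],
])

```text
time: 19.8
tool_pos: [0.5162, -0.1858, 0.1555]
orientation: [179.9, -0.1, -7.7]
wrist_force: [-4.0, 0.3, 11.3]
opening: 0.0238
```

```bash
python3 - <<'E'
from h import *
from plant import manip,imaging
s=manip.sense()
cv2.imwrite("pics/s8.png",imaging.snapshot("side")[110:210,320:420].repeat(6,0).repeat(6,1))
print(s['time'],s['tool_pos'],s['orientation'],s['wrist_force'],s['opening'])
E
```

```text
19.8 [ 0.51624515 -0.18576418  0.15549171] [ 1.79926569e+02 -1.10812551e-01 -7.68868458e+00] [-4.01585553  0.34618752 11.30432514] 0.02378488883653745
```

View pics/s8.png

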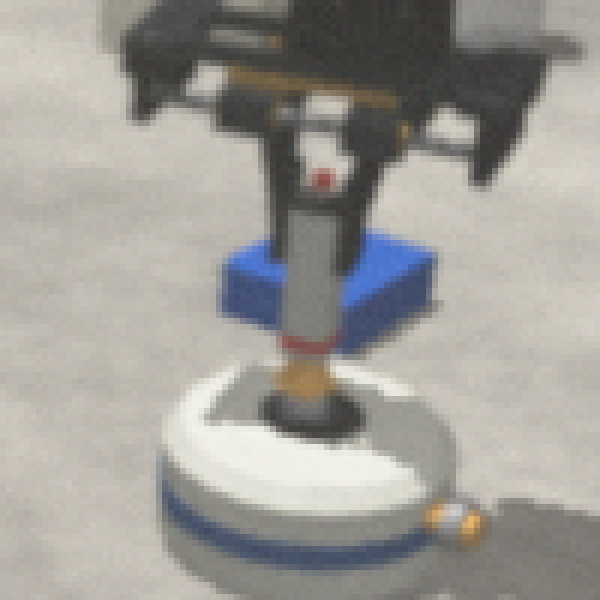

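Request:
apply_moves([
  [0,0,0,-0.0004,0,0,0],
  [0,0,0,0,0,0.0005,0],
  [0,0,0,0,0,0.0005,0],
  [0,0,0,0,0,0,0],
  [0,0,0,0,0,0,0],
  [0,0,0,0,0,0,0],
  [0,0,0,0,0,0,0],
  [0,0,0,0,0,0,0],
])

```text
time: 20.65
tool_pos: [0.5161, -0.1857, 0.1548]
orientation: [179.9, -0.1, -7.7]
wrist_force: [-2.9, 0.2, 13.1]
opening: 0.024
```

Request:
apply_moves([
  [0,0,0,0,0,0.0005,0],
  [0,0,0,0,0,0.0005,0],
  [0,0,0,0,0,0,0],
  [0,0,0,0,0,0,0],
  [0,0,0,0,0,0,0],
  [0,0,0,0,0,0,0],
  [0,0,0,0,0,0,0],
  [0,0,0,0,0,0,0],
])

```text
time: 21.45
tool_pos: [0.5162, -0.1857, 0.154]
orientation: [179.9, -0.2, -7.7]
wrist_force: [-3.2, 1.2, 14.8]
opening: 0.0236
```

Request:
apply_moves([
  [0,0,0,0,0,0.0004,0],
  [0,0,0,0,0,0.0004,0],
  [0,0,0,0,0,0,0],
  [0,0,0,0,0,0,0],
  [0,0,0,0,0,0,0],
  [0,0,0,0,0,0,0],
  [0,0,0,0,0,0,0],
  [0,0,0,0,0,0,0],
])

```text
time: 22.25
tool_pos: [0.5162, -0.1857, 0.1533]
orientation: [179.9, -0.2, -7.7]
wrist_force: [-2.8, -0.4, 14.0]
opening: 0.024
```

Request:
apply_moves([
  [0,0,0,0,0,0.0003,0],
  [0,0,0,0,0,0,0],
  [0,0,0,0,0,0,0],
  [0,0,0,0,0,0,0],
  [0,0,0,0,0,0,0],
  [0,0,0,0,0,0,0],
  [0,0,0,0,0,0,0],
  [0,0,0,0,0,0,0],
])

```text
time: 23.05
tool_pos: [0.5162, -0.1857, 0.1532]
orientation: [179.9, -0.2, -7.7]
wrist_force: [-3.9, 1.0, 16.0]
opening: 0.0244
```

Request:
apply_moves([
  [0,0,0,0,0,0.0003,0],
  [0,0,0,0,0,0,0],
  [0,0,0,0,0,0,0],
  [0,0,0,0,0,0,0],
  [0,0,0,0,0,0,0],
  [0,0,0,0,0,0,0],
  [0,0,0,0,0,0,0],
  [0,0,0,0,0,0,0],
])

```text
time: 23.85
tool_pos: [0.5163, -0.1858, 0.1532]
orientation: [179.9, -0.2, -7.7]
wrist_force: [-4.2, 0.9, 16.9]
opening: 0.0239
```

```bash
python3 - <<'E'
from h import *
from plant import manip,imaging
s=manip.sense()
cv2.imwrite("pics/s9.png",imaging.snapshot("side")[110:210,320:420].repeat(6,0).repeat(6,1))
print(s['time'],s['tool_pos'],s['orientation'],s['wrist_force'],s['opening'])
E
```

```text
23.85 [ 0.51628724 -0.18578413  0.15315729] [ 1.79899669e+02 -1.70905991e-01 -7.68350713e+00] [-4.2351464   0.89970022 16.86995758] 0.023948155451417857
```

View pics/s9.png

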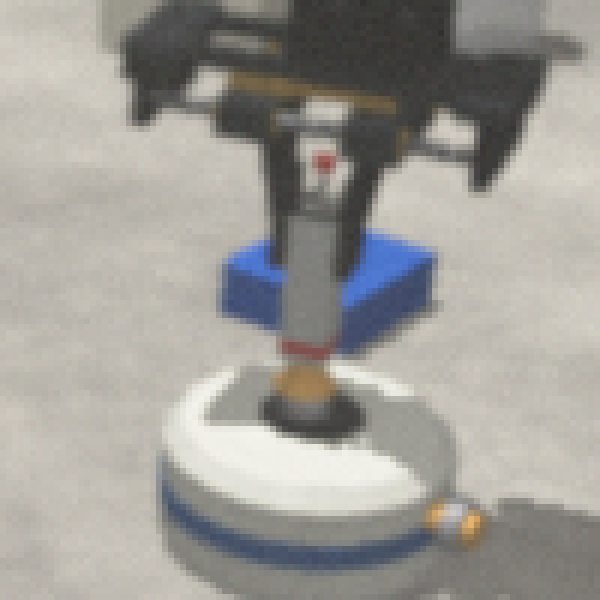

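Request:
apply_moves([
  [0,0,0,0,0,0,0],
  [0,0,0,0,0,0,0],
  [0,0,0,0,0,0,0],
  [0,0,0,0,0,0,0],
  [0,0,0,0,0,0,0],
  [0,0,0,0,0,0,0],
  [0,0,0,0,0,0,0],
  [0,0,0,0,0,0,0],
])

```text
time: 24.7
tool_pos: [0.5163, -0.1858, 0.1532]
orientation: [179.9, -0.2, -7.7]
wrist_force: [-3.8, 1.8, 17.4]
opening: 0.0241
```

Request:
apply_moves([
  [0,0,0,0,0,-0.002,0],
  [0,0,0,0,0,-0.003,0],
  [0,0,0,0,0,-0.004,0],
  [0,0,0,0,0,-0.005,0],
  [0,0,0,0,0,-0.005,0],
  [0,0,0,0,0,-0.005,0],
  [0,0,0,0,0,-0.005,0],
  [0,0,0,0,0,-0.005,0],
])

```text
time: 25.5
tool_pos: [0.515, -0.1852, 0.1843]
orientation: [-180.0, 0.0, -7.7]
wrist_force: [0.0, 0.3, -0.8]
opening: 0.0241
```

Request:
apply_moves([
  [0,0,0,0,0,-0.008,0],
  [0,0,0,0,0,-0.01,0],
  [0,0,0,0,0,-0.01,0],
  [0,0,0,0,0,-0.008,0],
  [0,0,0,0,0,-0.004,0],
  [0,0,0,0,0,-0.002,0],
  [0,0,0,0,0,0,0],
  [0,0,0,0,0,0,0],
])

```text
time: 26.3
tool_pos: [0.5149, -0.1852, 0.2257]
orientation: [-180.0, 0.0, -7.7]
wrist_force: [-0.2, 0.3, -1.4]
opening: 0.024
```

```bash
python3 - <<'E'
from h import *
from plant import manip,imaging
s=manip.sense()
cv2.imwrite("pics/s10.png",imaging.snapshot("side")[90:240,300:450].repeat(4,0).repeat(4,1))
cv2.imwrite("pics/w10.png",imaging.snapshot("wrist"))
print(s['time'],s['tool_pos'],s['orientation'],s['wrist_force'],s['opening'])
E
```

```text
26.3 [ 0.51488475 -0.18518889  0.22573889] [-1.79993379e+02  4.21839019e-02 -7.67508720e+00] [-0.18355916  0.33761223 -1.40102001] 0.023956749454320237
```

View pics/s10.png

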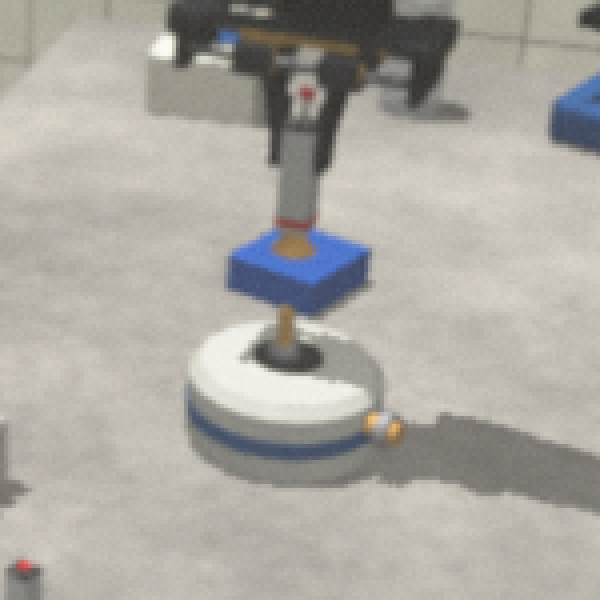

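View pics/w10.png

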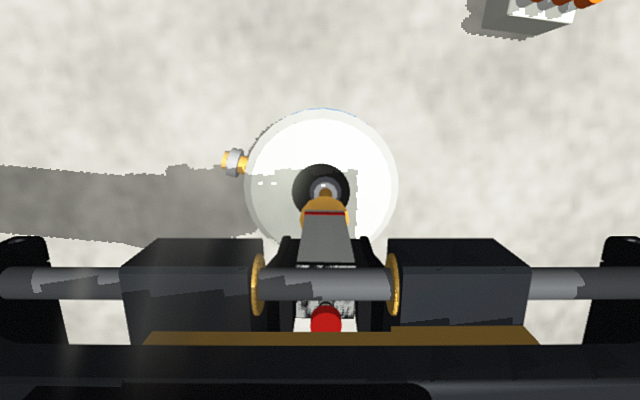

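Request:
apply_moves([
  [0,0,0,-0.002,-0.012,0,0],
  [0,0,0,-0.003,-0.022,0,0],
  [0,0,0,-0.004,-0.027,0,0],
  [0,0,0,-0.004,-0.027,0,0],
  [0,0,0,-0.004,-0.027,0,0],
  [0,0,0,-0.004,-0.027,0,0],
  [0,0,0,-0.004,-0.027,0,0],
  [0,0,0,-0.004,-0.027,0,0],
])

```text
time: 27.2
tool_pos: [0.512, 0.0151, 0.2261]
orientation: [180.0, 0.0, -7.6]
wrist_force: [0.8, 0.1, -1.3]
opening: 0.0242
```

Request:
apply_moves([
  [0,0,0,-0.004,-0.027,0,0],
  [0,0,0,-0.004,-0.027,0,0],
  [0,0,0,-0.004,-0.027,0,0],
  [0,0,0,-0.0035,-0.025,0,0],
  [0,0,0,-0.002,-0.0155,0,0],
  [0,0,0,-0.0005,-0.005,0,0],
  [0,0,0,0,0,0,0],
  [0,0,0,0,0,0,0],
])

```text
time: 28.0
tool_pos: [0.5116, 0.1396, 0.2259]
orientation: [179.9, 0.0, -7.7]
wrist_force: [0.3, 0.3, -1.4]
opening: 0.0237
```

```bash
python3 - <<'E'
from h import *
from plant import manip,imaging
s=manip.sense()
cv2.imwrite("pics/w11.png",imaging.snapshot("wrist"))
print(s['time'],s['tool_pos'],s['orientation'],s['wrist_force'],s['opening'])
for r in rows(s['tool_pos'],s['orientation'][2],[.5115,.1407,.0735],-7.7,1,0):print([float(x) for x in r])
E
```

```text
28.0 [0.51161862 0.13961126 0.22592604] [ 1.79947592e+02  1.34954294e-02 -7.73707556e+00] [ 0.25792396  0.25636501 -1.39710278] 0.023682490158508655
[0.0, 0.0, -0.001, -0.0003, -0.0011, 0.1524, 0.0]
```

View pics/w11.png

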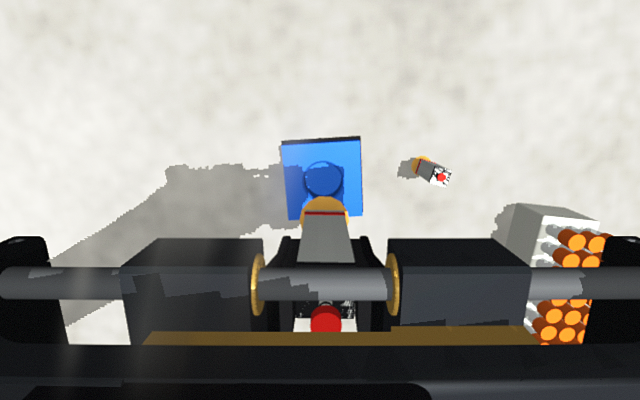

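Request:
apply_moves([
  [0,0,0,-0.0006,-0.001,0.01,0],
  [0,0,0,0,0,0.02,0],
  [0,0,0,0,0,0.025,0],
  [0,0,0,0,0,0.025,0],
  [0,0,0,0,0,0.02,0],
  [0,0,0,0,0,0.012,0],
  [0,0,0,0,0,0.006,0],
  [0,0,0,0,0,0,0],
])

```text
time: 28.85
tool_pos: [0.5109, 0.1414, 0.1076]
orientation: [180.0, 0.1, -7.7]
wrist_force: [0.5, 0.2, -1.0]
opening: 0.0239
```

```bash
python3 - <<'E'
from h import *
from plant import manip,imaging
s=manip.sense()
cv2.imwrite("pics/s12.png",imaging.snapshot("side")[170:290,290:410].repeat(5,0).repeat(5,1))
cv2.imwrite("pics/w12.png",imaging.snapshot("wrist")[150:350,220:460].repeat(3,0).repeat(3,1)[:600])
print(s['time'],s['tool_pos'],s['orientation'],s['wrist_force'],s['opening'])
E
```

```text
28.85 [0.51090425 0.14135116 0.10755255] [ 1.79985632e+02  6.11693790e-02 -7.69891171e+00] [ 0.47105812  0.2044046  -0.98030014] 0.023913509851098858
```

View pics/s12.png

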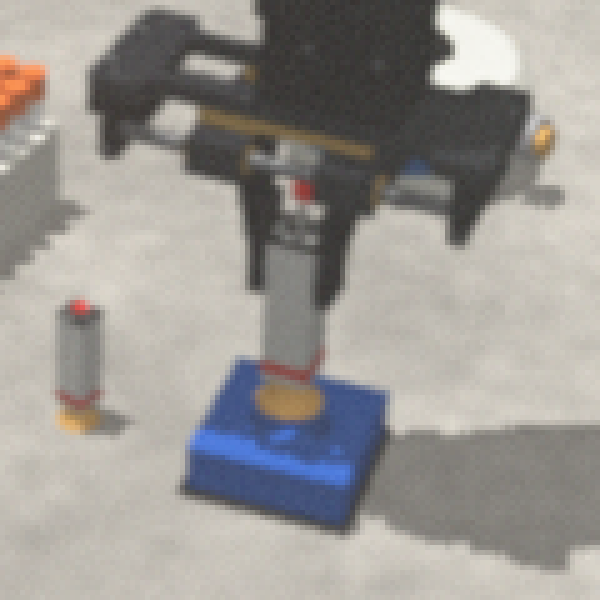

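View pics/w12.png

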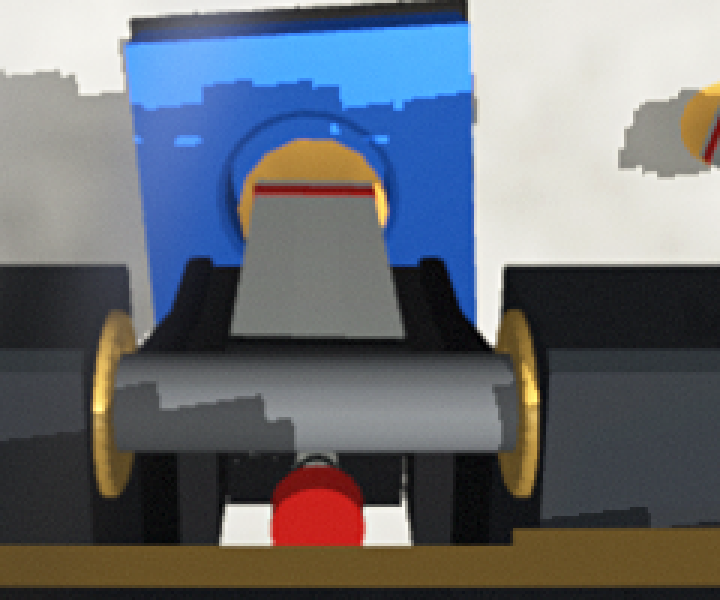

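Request:
apply_moves([
  [0,0,0,-0.0003,0.0004,0.004,0],
  [0,0,0,0,0,0.005,0],
  [0,0,0,0,0,0.005,0],
  [0,0,0,0,0,0.005,0],
  [0,0,0,0,0,0.005,0],
  [0,0,0,0,0,0.004,0],
  [0,0,0,0,0,0.003,0],
  [0,0,0,0,0,0,0],
])

```text
time: 29.75
tool_pos: [0.5105, 0.1413, 0.0766]
orientation: [180.0, 0.0, -7.7]
wrist_force: [0.2, -1.0, -1.7]
opening: 0.0239
```

Request:
apply_moves([
  [0,0,0,0,0,0.001,0],
  [0,0,0,0,0,0.001,0],
  [0,0,0,0,0,0.0005,0],
  [0,0,0,0,0,0,0],
  [0,0,0,0,0,0,0],
  [0,0,0,0,0,0,0],
  [0,0,0,0,0,0,0],
  [0,0,0,0,0,0,0],
])

```text
time: 30.55
tool_pos: [0.5109, 0.1413, 0.0747]
orientation: [180.0, -0.0, -7.7]
wrist_force: [-1.1, -1.0, -1.5]
opening: 0.0239
```

Request:
apply_moves([
  [0,0,0,0,0,0.0005,0],
  [0,0,0,0,0,0.0005,0],
  [0,0,0,0,0,0.0003,0],
  [0,0,0,0,0,0,0],
  [0,0,0,0,0,0,0],
  [0,0,0,0,0,0,0],
  [0,0,0,0,0,0,0],
  [0,0,0,0,0,0,0],
])

```text
time: 31.35
tool_pos: [0.5109, 0.1413, 0.0735]
orientation: [180.0, -0.0, -7.7]
wrist_force: [-0.8, 0.7, 2.0]
opening: 0.0242
```

Request:
apply_moves([
  [0,0,0,0,0,0,0.026],
  [0,0,0,0,0,0,0.03],
  [0,0,0,0,0,0,0.035],
  [0,0,0,0,0,0,0.045],
  [0,0,0,0,0,0,0.06],
  [0,0,0,0,0,0,0.07],
  [0,0,0,0,0,0,0.07],
  [0,0,0,0,0,0,0.07],
])

```text
time: 32.15
tool_pos: [0.5108, 0.1413, 0.0733]
orientation: [180.0, -0.0, -7.7]
wrist_force: [0.0, -0.3, -0.6]
opening: 0.0653
```

```bash
python3 - <<'E'
from h import *
from plant import manip,imaging
s=manip.sense()
cv2.imwrite("pics/w13.png",imaging.snapshot("wrist"))
print(s['time'],s['tool_pos'],s['orientation'],s['wrist_force'],s['opening'])
E
```

```text
32.15 [0.51082182 0.14131557 0.07331622] [ 1.79993753e+02 -1.16099910e-03 -7.67620327e+00] [ 0.01397747 -0.2524604  -0.61085925] 0.06528610445218713
```

View pics/w13.png

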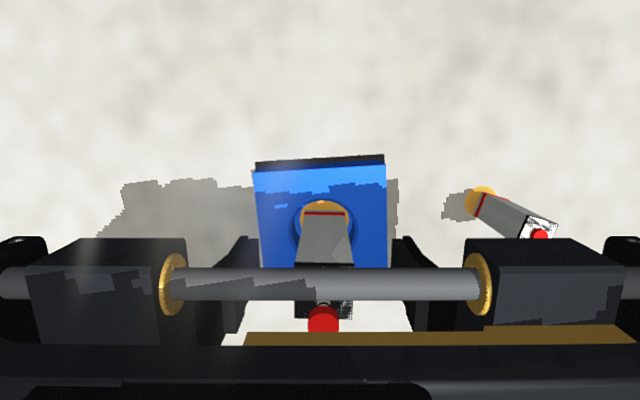

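The gauge is released and standing, and the button at (322,318) shows the rod is out. I'll back straight up.

Request:
apply_moves([
  [0,0,0,0,0,-0.005,0.07],
  [0,0,0,0,0,-0.01,0.07],
  [0,0,0,0,0,-0.02,0.07],
  [0,0,0,0,0,-0.025,0.07],
  [0,0,0,0,0,-0.03,0.07],
  [0,0,0,0,0,-0.03,0.07],
  [0,0,0,0,0,-0.02,0.07],
  [0,0,0,0,0,-0.01,0.07],
])

```text
time: 33.0
tool_pos: [0.5119, 0.1419, 0.2263]
orientation: [-180.0, -0.2, -7.7]
wrist_force: [0.2, -0.2, 0.1]
opening: 0.0701
```

Request:
apply_moves([
  [0,0,0,0,0.015,-0.01,0.07],
  [0,0,0,0,0.02,0,0.07],
  [0,0,0,0,0.02,0,0.07],
  [0,0,0,0,0.02,0,0.07],
  [0,0,0,0,0.015,0,0.07],
  [0,0,0,0,0.005,0,0.07],
  [0,0,0,0,0,0,0.07],
  [0,0,0,0,0,0,0.07],
])

```text
time: 33.8
tool_pos: [0.4981, 0.0482, 0.2333]
orientation: [-180.0, 0.0, -7.6]
wrist_force: [-0.0, 1.0, -0.8]
opening: 0.0699
```

```bash
python3 - <<'E'
from h import *
from plant import manip,imaging
s=manip.sense()
cv2.imwrite("pics/s14.png",imaging.snapshot("side"))
cv2.imwrite("pics/s14z.png",cv2.imread("pics/s14.png")[140:280,280:420].repeat(4,0).repeat(4,1))
cv2.imwrite("pics/w14.png",imaging.snapshot("wrist"))
cv2.imwrite("pics/t14.png",imaging.snapshot("top"))
a,b=[cv2.imread(f"pics/{n}.png")[180:300,230:430] for n in ("top0","t14")]
print(s['time'],s['tool_pos'],s['orientation'],s['wrist_force'],s['opening'])
E
```

```text
33.8 [0.49809542 0.04820712 0.2333028 ] [-1.79970825e+02  6.77672994e-03 -7.61699814e+00] [-0.01206818  0.99017017 -0.79791774] 0.06991879320087743
```

View pics/s14z.png

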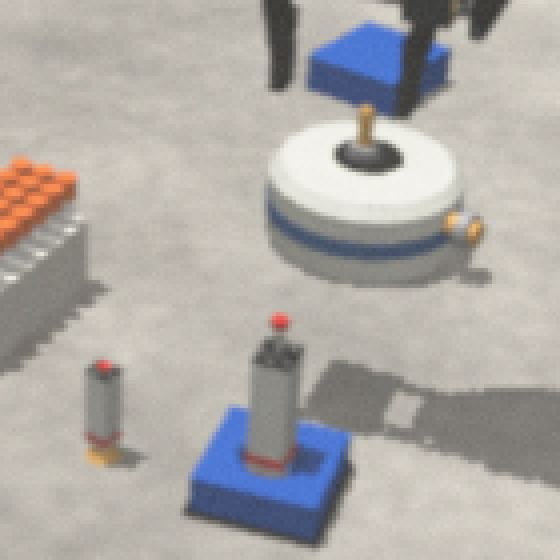

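View pics/w14.png

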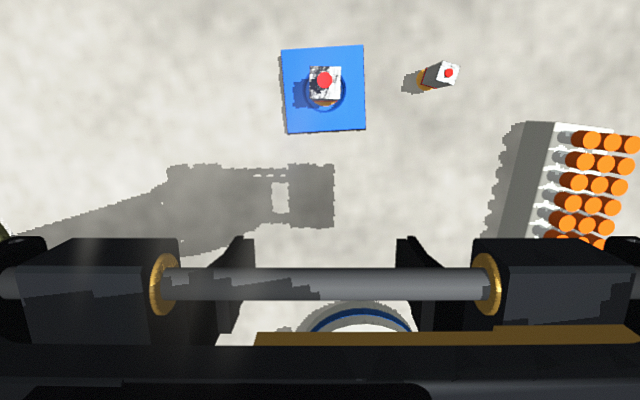

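View pics/t14.png

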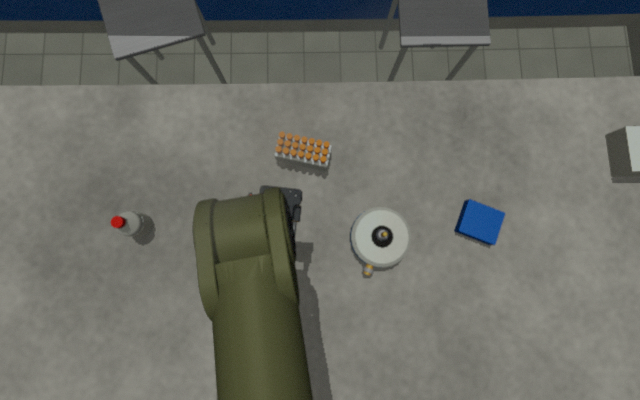

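```bash
python3 -c "
from plant import manip;print(manip.sense()['time'],manip.sense()['qd'].round(2));print(manip.sign_off())"
```

```text
33.95 [-0.03 -0.01  0.18  0.06  0.03  0.05  0.02]
the job is handed in; nothing more can be done
None
```

I pressed the gauge fully onto the valve, set it back upright in its stand with the rod out, and handed the job in at about 34 s. No verdict was reported.

- **Press:** I lowered the gauge until the stem reached its stop. The tool stopped moving at z = 0.1532 m, about 6 mm below where it first touched. It stayed there for about 1.6 s or more. The wrist read 17.4 N at most, so the gauge was pressing with roughly 19 N, under the 25 N limit.
- **Side force:** About 4 N of sideways force stayed on the stem during the press, even after two small shifts to centre it.
- **Last pictures:** The gauge stands upright in the recess, with its red button about 6.5 px (very roughly 18–20 mm) higher than at the start. The valve stem is back at its original height. The rack, bottle and slide box are at the same pixels as before, and the robot touches nothing.
- **Camera disagreement:** The wrist and top cameras differed by about 3–5 mm in y. I worked from the gauge-to-stem offset instead, on which they agreed to about 2 mm. The stem tip turned out about 2 mm lower than I had measured from the pictures.

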